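# Pack and press a ceramic tile in a bonding jig

## Robot

A 6-joint arm with a two-finger parallel gripper is mounted at the origin on a cart in front of the work surface, level with it; the furniture and walls round the work are solid. World frame = base frame: x ahead of the robot, y to its left, z up, the work surface at z = 0. Lengths are in m, angles in degrees, forces in N, time in s.
With the tool pointing down it reaches from about 0.25 to 0.775 m from the base axis. Payload 4 kg.
Tool frame: the origin (TCP) lies midway between the tips of the shut fingers; the grasp point (between the pads) lies grip_point_offset behind it (grip_point_offset is the distance from the TCP to the grasp point, in m); z points along the fingers, y is the direction in which the jaws open and shut (so a half turn about z gives the same grasp; the last joint's range is limited). The gripper opens to 85 mm and grips with 20 to 120 N. Pads are 22 mm wide; open, the fingers measure 114 mm over their backs; the gripper's body (76 mm by 85 mm) begins 54 mm behind the grasp point. The pads swing forward as they close: fully open they stand 13 mm farther back than shut.
Start: joints at [-79.761, 4.996, 78.535, -0, 96.463, -5.907], TCP at [0.153, -0.528, 0.231] pointing down, gripper open.
Joint ranges: [-177.83, 177.83], [-43.37, 116.18], [15.69, 146.23], [-61.86, 241.86], [9.47, 152.12], [-147.06, 147.06]. Speed limits (degrees/s): [159.86, 159.86, 180, 180, 180, 180].

## Interface

Orientations are given as a 3x3 rotation matrix whose columns are the frame's x, y, z axes.
In Python, from bench import state, capture, hand_in, grip_point_offset gives the robot as it stands. The module is installed in compiled form; this text tells all that it offers.
- The arm moves only by the tool servo_tool, never from a script. Its argument "rows" is a list of rows, each an object of numbers: "hand": the closure in counts, from 0 (fully open) to 255 (shut); "dx", "dy", "dz": the shift along the tool's x, y, z in mm; "ax", "ay", "az": the turn, a rotation vector about the tool's x, y, z in rad. A call has 1 to 8 rows; each row shifts and turns the commanded pose from where the row before left it, along the tool's axes as they then stand; what a row does not reach is not made up. A row lasts 1/12 s, in which the tool goes at most 41.7 mm and 7.16 degrees, less where a joint would pass 70% of its speed; a pose out of reach is approached as far as the arm can. A call is refused whole if a number of a shift passes 41.7 or a number of a turn 0.125, either way. A call with a gripper value outside its range is refused whole. The fingers move at their own pace and stop on an object; "grip_force" is the grip in N (left out, the last holds). Time passes only in rows, so rows that do not move let the fingers close. It gives the time, the measured TCP pose, the force and the opening at its end, in the units of the state.
- state(): the state, without advancing time (a new reading comes with each control period).
- capture(name): name is "side" or "top"; returns a dict with "img" (480x640x3 uint8, blue, green, red), "fov_y" (degrees; the focal length in pixels is half the picture's height over the tangent of half this angle, whatever the lens; pixels are square), "cx", "cy" (the principal point, pixels), "position" and "rotation" of the camera in the world. Camera axes: x right, y down, z forward; pixel columns grow to the right and rows downward; lengths in m; the calibration is good to about 2 mm. A picture is of the moment at which its call begins. There is no depth.
- hand_in(): hands the job in, once; it reports no verdict.
The state is a dict: "t": time; "qpos": joint angles; "qvel": joint speeds; "joint_efforts": joint torques, N m; "eef_pos": TCP position; "tcp_rot": TCP orientation; "wrist_force": force on the tool from outside, world axes, zero at the start; "torque": the same for the moment, N m; "gripper_width": finger opening in m.
Only numpy, scipy, OpenCV 4.12 (cv2) and the standard library are available. Lean on these libraries where they do the work, as an engineer would, in place of code of your own. Each camera call takes 0.05 s, during which the arm holds its last target.

## Task

Take the wedge-nosed spacer from its slotted stand and push it, nose down, fully home into whichever of the two gaps beside the ceramic tile is wide enough for it, so that the tile is packed over against the rail on the other side. Leave the spacer standing upright there, then press the tile down with the gripper against its spring until its top is flush with the rails, and finish while still holding it pressed down. Do not knock over the beaker or the flask.

Things in the scene. Friction and masses are not known exactly. Their poses are not given: they have to be found in the camera images.
- jig: Dark steel bonding jig, fixed: base 108 (x) x 150 (y) x 14 mm, origin at the centre of its underside. The base's flat top, 14 mm up, is the pocket floor. End lips at x = +-47 mm (10 thick, 64 long) rise to 28 mm and hold the tile in x with 2 mm play. Two rails of unequal width lie along x, one on each side of the tile; the gaps between tile and rails run along x.
- rail_wide: Aluminium rail fixed on the jig base, 108 (x) x 32 (y) x 14 mm, origin at the centre of its underside, axes parallel to the jig's. Its centre is 56 mm to the jig's +y or -y side (varies), its inner face 40 mm from the jig's centre. Its gap to the tile, 4 to 6 mm, is too narrow for the spacer. Top 28 mm above the jig's underside, screw heads 2.5 mm more.
- rail_slim: Aluminium rail fixed on the opposite side of the jig, 108 (x) x 12 (y) x 14 mm, origin at the centre of its underside, axes parallel to the jig's. Its centre is 56 mm, its inner face 50 mm from the jig's centre. Its gap to the tile is 14 to 16 mm at the start, and 20 mm when the tile is pushed right over against the wide rail.
- tile: Loose white glazed (slippery) tile 80 (x) x 70 (y) x 14 mm, about 0.25 kg, origin at the centre of its underside. It rests on a small sprung plate, its top 6 mm proud of the rails (underside 20, top 34 mm above the jig's underside); pressed fully down it lies on the pocket floor (underside 14, top 28 mm), flush with the rails. It slides easily sideways.
- bed (a joint): Sprung lift plate under the tile, 60 x 50 mm, centred in the jig: metres pressed down, 0 = up, 0.006 = fully down. The spring pushes up with 7 N when up and 11 N when fully down (less the tile's weight), and lifts the tile again when it is let go.
- spacer: Loose aluminium bar standing upright, 45 (x) x 17 (y, thickness) x 64 mm, 0.13 kg, origin at the centre of its foot. The lowest 14 mm are a wedge nose, 6 mm thick at the foot. Grip it across the 17 mm near the top. Home, its foot is on the pocket floor, its length along the rails, about mid-length; going down it shoves the tile sideways and leaves 3 mm play in all.
- stand: Grey plastic stand fixed to the worktop, 66 (x) x 60 (y) x 18 mm, origin at the centre of its underside, with a slot 54 x 19 mm, 14 mm deep (floor at 4 mm), that holds the spacer's nose with 1 mm of play a side.
- beaker: Glass beaker 73 mm in diameter, 94 mm high, standing left of the jig; origin at the centre of its underside. Leave it standing.
- flask: Conical glass flask 83 mm in diameter, 134 mm high, standing behind the stand; origin at the centre of its underside. Leave it standing.

How it is judged (in metres and radians):
On the way, in this order (a step that is already met when the one before it is completed fails the run):
1. the spacer stands fully home in the wide gap and the tile is packed against the wide rail (z of spacer in the frame of jig below 0.0155 m and angle between spacer's own z axis and vertical below 0.2 rad and x of spacer in the frame of jig between -0.025 and 0.025 m and y of spacer in the frame of jig between -0.046 and 0.046 m and y of spacer in the frame of rail_slim between -0.02 and 0.02 m and y of tile in the frame of rail_wide between -0.0545 and 0.0545 m), for 0.2 s.
2. the tile is pressed down flush by the gripper (z of tile in the frame of jig below 0.0155 m and angle between tile's own z axis and vertical below 0.04 rad and value of joint bed above 0.0048 m and contact force between the fingers and tile above 2 N), for 0.3 s.
At the end, for the whole second after the job is handed in: Spacer upright on the pocket floor (within 1.5 mm) between tile and slim rail, within 25 mm of mid-length; tile within 3.5 mm of the wide rail; fingers still press the tile (over 2 N) level and down to the pocket floor within 1.5 mm, lift plate down at least 4.8 mm (all of step 1 and all of step 2); the arm keeps its last pose, push and grip.
It fails at once if the beaker or the flask is knocked over (angle between any of beaker, flask's own z axis and vertical above 0.5 rad).
It also fails if it takes over 48 s, if anything falls off the work surface, if the arm or the gripper's body presses on something with over 40 N, if the wrist force passes 120 N, or if a joint passes its speed limit or range.

## Working session

There is one attempt and no reset: what is moved stays moved. The work goes in short steps, Python scripts to look and compute and a tool call to move; the robot and the scene stay as the last step left them, time stands still between calls to the robot, and variables do not carry over. Pictures are saved under pics/ and viewed, and the job is handed in when it is done.

Besides the shell and the picture viewer there is one more tool, called after "Emit:" as name(argument=value, ...), one argument or row to a line, values as JSON. servo_tool: Moves the arm, as the interface text tells. Its arguments: {"type":"object","properties":{"rows":{"type":"array","items":{"type":"object","properties":{"hand":{"type":"number"},"dx":{"type":"number"},"dy":{"type":"number"},"dz":{"type":"number"},"ax":{"type":"number"},"ay":{"type":"number"},"az":{"type":"number"}}}},"grip_force":{"type":"number"}},"required":["rows"]}

```bash
mkdir -p pics; python3 - <<'E'
from bench import state, capture, grip_point_offset
import cv2,numpy as np
print(grip_point_offset)
s=state(); print({k:np.round(v,4).tolist() for k,v in s.items()})
for n in("side","top"):
    c=capture(n); cv2.imwrite(f"pics/{n}0.png",c["img"])
    print(n,c["fov_y"],c["cx"],c["cy"],c["position"],np.round(c["rotation"],4).tolist())
E
```

```text
0.0187
{'t': 0.0, 'qpos': [-79.7609, 5.0396, 78.6267, 0.0011, 96.4594, -5.9052], 'qvel': [0.1068, -0.0145, 0.0242, -0.0017, 0.0007, -0.0039], 'joint_efforts': [0.0001, -35.1866, -31.3272, -0.0002, 0.0109, -0.0], 'eef_pos': [0.1529, -0.5278, 0.2301], 'tcp_rot': [[0.9606, 0.2781, -0.0004], [0.2781, -0.9606, 0.0022], [0.0002, -0.0022, -1.0]], 'wrist_force': [-0.1938, 0.2449, -0.1876], 'torque': [-0.0265, 0.002, -0.0215], 'gripper_width': 0.0856}
side 43.77166108556092 332.18456259688435 236.44258282193232 [0.4198383  0.94561194 0.72738908] [[-0.987, -0.0931, 0.1307], [-0.1604, 0.59, -0.7913], [-0.0035, -0.802, -0.5973]]
top 42.75759642105277 318.869807645545 239.3359682170703 [0.41899514 0.0562169  1.17635255] [[-0.0069, -0.993, 0.1179], [-0.9999, 0.0055, -0.0127], [0.0119, -0.118, -0.9929]]
```

View pics/side0.png

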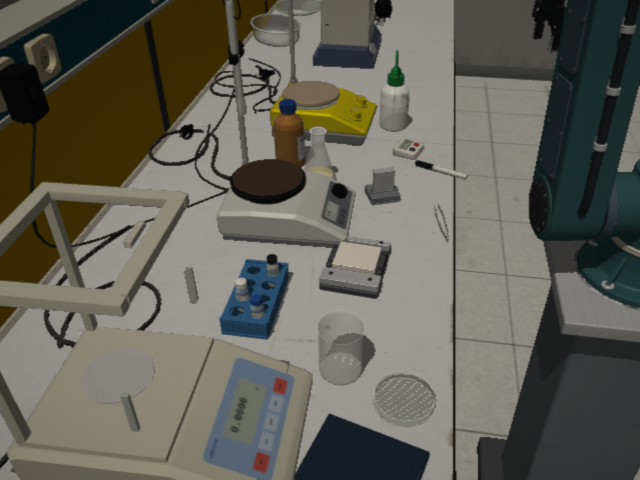

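View pics/top0.png

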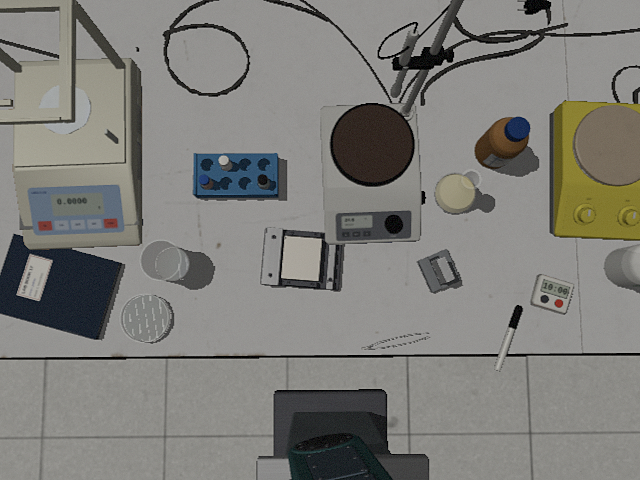

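The top view shows the jig at about (302,260), with the wide rail on the left (+y). The stand and spacer are at about (440,270), the beaker at (165,262) and the flask at (457,193). I'll zoom in on the jig and stand.

```bash
python3 - <<'E'
import cv2,numpy as np
t=cv2.imread("pics/top0.png"); s=cv2.imread("pics/side0.png")
a=cv2.resize(t[215:305,250:350],None,fx=5,fy=5,interpolation=cv2.INTER_CUBIC)
b=cv2.resize(t[240:300,410:470],None,fx=6,fy=6,interpolation=cv2.INTER_CUBIC)
cv2.imwrite("pics/tjig.png",a);cv2.imwrite("pics/tst.png",b)
cv2.imwrite("pics/sjig.png",cv2.resize(s[225:305,310:400],None,fx=6,fy=6,interpolation=cv2.INTER_CUBIC))
cv2.imwrite("pics/sst.png",cv2.resize(s[155:215,355:415],None,fx=8,fy=8,interpolation=cv2.INTER_CUBIC))
E
```

```text
(no output)
```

View pics/tjig.png

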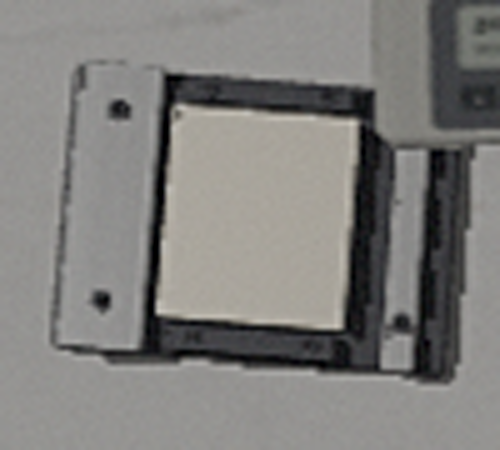

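View pics/tst.png

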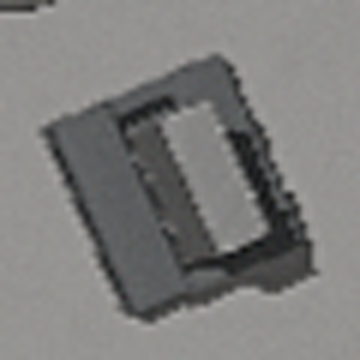

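View pics/sjig.png

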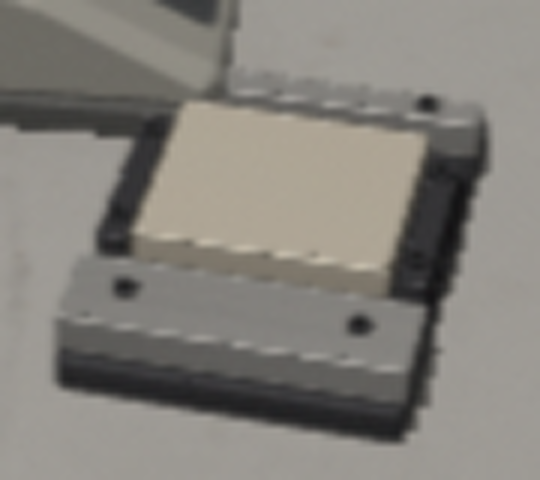

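View pics/sst.png

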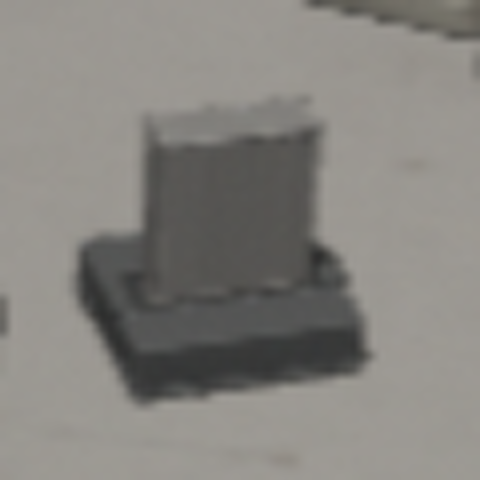

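```bash
cat > h.py <<'E'
import cv2,numpy as np
def ray(c,p):
    f=240/np.tan(np.radians(c["fov_y"]/2))
    d=np.array([(p[0]-c["cx"])/f,(p[1]-c["cy"])/f,1.])
    return np.array(c["position"]),np.array(c["rotation"])@d
def onz(c,p,z):
    o,d=ray(c,p); return o+d*(z-o[2])/d[2]
def tri(c1,p1,c2,p2):
    o1,d1=ray(c1,p1);o2,d2=ray(c2,p2)
    s=np.linalg.lstsq(np.c_[d1,-d2],o2-o1,rcond=None)[0]
    a=o1+d1*s[0];b=o2+d2*s[1]; return (a+b)/2,np.linalg.norm(a-b)
def comp(mask,pt,off):
    n,l,st,ce=cv2.connectedComponentsWithStats(mask.astype(np.uint8),connectivity=4)
    k=l[pt[1]-off[1],pt[0]-off[0]]
    return (l==k).astype(np.uint8)
E
python3 - <<'E'
import cv2,numpy as np
t=cv2.imread("pics/top0.png"); s=cv2.imread("pics/side0.png")
for n,im,ps in(("top",t,dict(tile=(302,259),wide=(272,262),wide2=(270,250),slim=(331,265),slim2=(329,280),spc=(446,269),stand=(428,270),table=(380,290),jigblk=(322,265))),("side",s,dict(tile=(356,258),wide=(350,278),slim=(370,242),spctop=(384,171),spcface=(384,185),stand=(385,196)))):
    hsv=cv2.cvtColor(im,cv2.COLOR_BGR2HSV)
    for k,p in ps.items(): print(n,k,im[p[1],p[0]],hsv[p[1],p[0]])
E
```

```text
top tile [156 165 169] [ 21  20 169]
top wide [142 143 144] [ 15   4 144]
top wide2 [142 143 142] [ 60   2 143]
top slim [135 137 137] [ 30   4 137]
top slim2 [47 44 45] [130  16  47]
top spc [129 130 129] [ 60   2 130]
top stand [95 91 90] [114  13  95]
top table [144 146 148] [ 15   7 148]
top jigblk [21 22 19] [80 35 22]
side tile [149 165 173] [ 20  35 173]
side wide [125 128 131] [ 15  12 131]
side slim [108 111 112] [ 23   9 112]
side spctop [119 123 125] [ 20  12 125]
side spcface [81 84 85] [23 12 85]
side stand [83 84 83] [60  3 84]
```

```bash
cat > meas.py <<'E'
from bench import capture
from h import *
C={n:capture(n) for n in("top","side")}
def m(n,box,pt,fn,up=4):
    x0,y0,x1,y1=box
    im=cv2.resize(C[n]["img"][y0:y1,x0:x1],None,fx=up,fy=up,interpolation=cv2.INTER_CUBIC)
    h=cv2.cvtColor(im,cv2.COLOR_BGR2HSV).astype(int)
    k=fn(h).astype(np.uint8)
    _,l,st,ce=cv2.connectedComponentsWithStats(k,connectivity=4)
    q=l[int((pt[1]-y0+.5)*up),int((pt[0]-x0+.5)*up)]
    k=(l==q).astype(np.uint8)
    cn=max(cv2.findContours(k,0,2)[0],key=cv2.contourArea)
    r=cv2.minAreaRect(cn)
    f=lambda p:(np.array(p,float)+.5)/up-.5+[x0,y0]
    quad=cv2.approxPolyDP(cv2.convexHull(cn),0.06*cv2.arcLength(cn,True),True)[:,0]
    return f(cv2.boxPoints(r)),f(quad),f(r[0]),cv2.contourArea(cn)/up**2
if __name__=="__main__":
    T,S=C["top"],C["side"]
    for nm,cam,box,pt,fn,z in [
     ("tile","top",(250,215,350,305),(302,259),lambda h:(h[...,1]>12)&(h[...,2]>120),.034),
     ("tile","side",(310,225,400,305),(356,258),lambda h:(h[...,1]>25)&(h[...,2]>150),.034),
     ("spc","top",(410,240,470,300),(446,269),lambda h:h[...,2]>112,.068),
     ("spc","side",(355,155,415,215),(384,171),lambda h:(h[...,2]>103),.068),
     ("slim","top",(322,240,345,305),(331,262),lambda h:h[...,2]>95,.028),
     ("stand","top",(410,240,470,300),(428,270),lambda h:h[...,2]<122,.018)]:
        b,q,c,a=m(cam,box,pt,fn)
        print(nm,cam,"area",a,"ctr",c.round(2),onz(C[cam],c,z).round(4))
        print("  box",b.round(1).tolist(),np.round([onz(C[cam],p,z)[:2] for p in b],4).tolist())
        print("  quad",q.round(1).tolist(),np.round([onz(C[cam],p,z)[:2] for p in q],4).tolist())
E
python3 meas.py
```

```text
tile top area 1546.21875 ctr [301.08 258.  ] [0.5197 0.0751 0.034 ]
  box [[280.6, 277.7], [283.9, 235.4], [321.5, 238.3], [318.2, 280.6]] [[0.4832, 0.1133], [0.5625, 0.1072], [0.5566, 0.0366], [0.4772, 0.0434]]
  quad [[284.9, 235.6], [321.1, 238.9], [317.9, 280.1], [281.1, 277.4]] [[0.562, 0.1054], [0.5555, 0.0374], [0.4782, 0.044], [0.4837, 0.1124]]
tile side area 948.0625 ctr [356.17 255.6 ] [0.5179 0.079  0.034 ]
  box [[332.1, 264.1], [335.8, 240.3], [380.2, 247.1], [376.6, 270.9]] [[0.5582, 0.1105], [0.5628, 0.0381], [0.4762, 0.0462], [0.4759, 0.1172]]
  quad [[340.4, 242.4], [379.9, 247.4], [372.9, 269.6], [332.6, 263.4]] [[0.553, 0.0433], [0.4767, 0.0471], [0.4828, 0.1146], [0.5576, 0.1084]]
spc top area 211.5 ctr [445.19 268.81] [ 0.4955 -0.1868  0.068 ]
  box [[435.5, 259.4], [444.3, 255.3], [454.9, 278.2], [446.1, 282.3]] [[0.5127, -0.1696], [0.5201, -0.1859], [0.4784, -0.204], [0.471, -0.1877]]
  quad [[443.1, 256.4], [453.9, 277.1], [447.9, 281.4], [436.4, 259.9]] [[0.5182, -0.1838], [0.4803, -0.2021], [0.4727, -0.191], [0.5119, -0.1713]]
spc side area 3547.625 ctr [384
[... 318 characters left out ...]
, -0.242]]
slim top area 206.96875 ctr [330.67 261.9 ] [0.5126 0.0197 0.028 ]
  box [[326.0, 279.6], [328.6, 243.7], [335.3, 244.2], [332.8, 280.1]] [[0.4794, 0.0287], [0.5469, 0.0233], [0.546, 0.0106], [0.4785, 0.0161]]
  quad [[334.1, 244.1], [332.9, 278.6], [326.6, 279.6]] [[0.5461, 0.0129], [0.4811, 0.0158], [0.4793, 0.0276]]
stand top area 1279.59375 ctr [440.06 272.75] [ 0.4915 -0.1878  0.018 ]
  box [[415.6, 260.9], [447.5, 246.6], [464.5, 284.6], [432.6, 298.9]] [[0.5143, -0.1419], [0.5413, -0.2035], [0.4688, -0.2336], [0.4423, -0.1722]]
  quad [[445.9, 248.6], [462.6, 285.1], [433.6, 293.4], [416.1, 261.1]] [[0.5374, -0.2003], [0.4679, -0.2299], [0.4527, -0.1744], [0.5139, -0.1429]]
```

```bash
cat > tri1.py <<'E'
from meas import *
T,S=C["top"],C["side"]
u=lambda x,y,k,ox,oy:((x+.5)/k-.5+ox,(y+.5)/k-.5+oy)
print("tile ctr",tri(T,(301.08,258.0),S,(356.3,255.6)))
print("spc ctr",tri(T,(445.19,268.81),S,u(235,121,8,355,155)))
# wide rail corners top view (zoom coords) and side
wt=[u(x,y,5,250,215) for x,y in((80,65),(165,70),(150,350),(55,344))]
ws=[u(x,y,6,310,225) for x,y in((85,260),(428,312),(408,372),(60,318))] # far-inner? 
for p in wt: print("wide top",onz(T,p,.028).round(4))
for p in ws: print("wide side",onz(S,p,.028).round(4))
# screws
print("screwA",tri(T,u(119,108,5,250,215),S,u(126,287,6,310,225)))
print("screwB",tri(T,u(101,299,5,250,215),S,u(360,324,6,310,225)))
print("screw slim",tri(T,u(402,321,5,250,215),S,u(428,103,6,310,225)))
E
python3 tri1.py
```

```text
tile ctr (array([0.51902382, 0.07514248, 0.03103742]), np.float64(0.001894161001140239))
spc ctr (array([ 0.49386068, -0.18705787,  0.06701572]), np.float64(0.0034046777029204498))
wide top [0.5782 0.142  0.028 ]
wide top [0.5762 0.1099 0.028 ]
wide top [0.4706 0.1155 0.028 ]
wide top [0.4731 0.151  0.028 ]
wide side [0.5727 0.1166 0.028 ]
wide side [0.467  0.1246 0.028 ]
wide side [0.4702 0.1524 0.028 ]
wide side [0.5754 0.1445 0.028 ]
screwA (array([0.56003113, 0.12715518, 0.02805095]), np.float64(0.0035027776109248306))
screwB (array([0.48811703, 0.13378696, 0.0285623 ]), np.float64(0.003253483297411865))
screw slim (array([0.47890445, 0.02119468, 0.02801098]), np.float64(0.003873113876680667))
```

Emit:
servo_tool(
  rows=[
    {"hand": 0,"dx": 28,"dy": -15.5},
    {"hand": 0,"dx": 28,"dy": -15.5},
    {"hand": 0,"dx": 28,"dy": -15.5},
    {"hand": 0,"dx": 28,"dy": -15.5},
    {"hand": 0,"dx": 28,"dy": -15.5},
    {"hand": 0,"dx": 28,"dy": -15.5},
    {"hand": 0,"dx": 28,"dy": -15.5},
    {"hand": 0,"dx": 28,"dy": -15.5},
  ],
  grip_force=40,
)

```text
validation failed for argument at $.ro...
```

Emit:
servo_tool(
  rows=[
    {"hand": 100,"dx": 28,"dy": -15.5},
    {"hand": 100,"dx": 28,"dy": -15.5},
    {"hand": 100,"dx": 28,"dy": -15.5},
    {"hand": 100,"dx": 28,"dy": -15.5},
    {"hand": 100,"dx": 28,"dy": -15.5},
    {"hand": 100,"dx": 28,"dy": -15.5},
    {"hand": 100,"dx": 28,"dy": -15.5},
  ],
)

```text
validation failed for argument at $.ro...
```

Emit:
servo_tool(
  rows=[
    {"hand": 100,"az": -0.065},
    {"hand": 100,"az": -0.064},
    {"hand": 100},
    {"hand": 100},
    {"hand": 100},
  ],
)

```text
validation failed for argument at $.ro...
```

Emit:
servo_tool(
  rows=[
    {"hand": 0,"dx": 28,"dy": -15.5,"dz": 0,"ax": 0,"ay": 0,"az": 0},
  ],
  grip_force=40,
)

```text
t: 0.38
eef_pos: [0.1728, -0.508, 0.2304]
tcp_rot: [[0.962, 0.273, -0.003], [0.273, -0.962, -0.001], [-0.003, 0.0, -1.0]]
wrist_force: [0.8, -0.2, -0.3]
gripper_width: 0.0853
```

Emit:
servo_tool(
  rows=[
    {"hand": 0,"dx": 28,"dy": -15.5,"dz": 0,"ax": 0,"ay": 0,"az": 0},
    {"hand": 0,"dx": 28,"dy": -15.5,"dz": 0,"ax": 0,"ay": 0,"az": 0},
    {"hand": 0,"dx": 28,"dy": -15.5,"dz": 0,"ax": 0,"ay": 0,"az": 0},
    {"hand": 0,"dx": 28,"dy": -15.5,"dz": 0,"ax": 0,"ay": 0,"az": 0},
    {"hand": 0,"dx": 28,"dy": -15.5,"dz": 0,"ax": 0,"ay": 0,"az": 0},
    {"hand": 0,"dx": 28,"dy": -15.5,"dz": 0,"ax": 0,"ay": 0,"az": 0},
    {"hand": 0,"dx": 28,"dy": -15.5,"dz": 0,"ax": 0,"ay": 0,"az": 0},
    {"hand": 0,"dx": 28,"dy": -15.5,"dz": 0,"ax": 0,"ay": 0,"az": 0},
  ],
)

```text
t: 1.05
eef_pos: [0.3571, -0.323, 0.2314]
tcp_rot: [[0.961, 0.278, 0.0], [0.278, -0.961, -0.0], [0.0, 0.0, -1.0]]
wrist_force: [1.7, 0.2, 0.6]
gripper_width: 0.0848
```

Emit:
servo_tool(
  rows=[
    {"hand": 100,"dx": 28,"dy": -15.5,"dz": 0,"ax": 0,"ay": 0,"az": 0},
    {"hand": 100,"dx": 28,"dy": -15.5,"dz": 0,"ax": 0,"ay": 0,"az": 0},
    {"hand": 100,"dx": 28,"dy": -15.5,"dz": 0,"ax": 0,"ay": 0,"az": 0},
    {"hand": 100,"dx": 28,"dy": -15.5,"dz": 0,"ax": 0,"ay": 0,"az": 0},
    {"hand": 100,"dx": 28,"dy": -15.5,"dz": 0,"ax": 0,"ay": 0,"az": 0},
    {"hand": 100,"dx": 28,"dy": -15.5,"dz": 0,"ax": 0,"ay": 0,"az": -0.065},
    {"hand": 100,"dx": 0,"dy": 0,"dz": 0,"ax": 0,"ay": 0,"az": -0.06},
    {"hand": 100,"dx": 0,"dy": 0,"dz": 0,"ax": 0,"ay": 0,"az": 0},
  ],
)

```text
t: 1.72
eef_pos: [0.4926, -0.1867, 0.231]
tcp_rot: [[0.917, 0.4, -0.001], [0.4, -0.917, 0.0], [-0.0, -0.0, -1.0]]
wrist_force: [-0.3, -0.2, 0.5]
gripper_width: 0.0518
```

Emit:
servo_tool(
  rows=[
    {"hand": 100,"dx": 0,"dy": 0,"dz": 0,"ax": 0,"ay": 0,"az": 0},
    {"hand": 100,"dx": 0,"dy": 0,"dz": 0,"ax": 0,"ay": 0,"az": 0},
    {"hand": 100,"dx": 0,"dy": 0,"dz": 0,"ax": 0,"ay": 0,"az": 0},
  ],
)

```text
t: 1.97
eef_pos: [0.4912, -0.189, 0.2314]
tcp_rot: [[0.919, 0.393, 0.0], [0.393, -0.919, -0.0], [-0.0, 0.0, -1.0]]
wrist_force: [0.1, 0.7, -0.7]
gripper_width: 0.0518
```

```bash
cat > look.py <<'E'
import sys
from bench import state,capture
import cv2,numpy as np
tag=sys.argv[1]
for n in sys.argv[2:]:
    n,x0,y0,x1,y1,k=n.split(","); x0,y0,x1,y1,k=map(int,(x0,y0,x1,y1,k))
    im=capture(n)["img"]; cv2.imwrite(f"pics/{n}_{tag}.png",im)
    cv2.imwrite(f"pics/{n}_{tag}z.png",cv2.resize(im[y0:y1,x0:x1],None,fx=k,fy=k,interpolation=cv2.INTER_CUBIC))
s=state(); print({k:np.round(s[k],4).tolist() for k in("t","eef_pos","tcp_rot","wrist_force","gripper_width")})
E
python3 look.py a top,380,220,500,310,6 side,330,100,450,220,5
```

```text
{'t': 2.0667, 'eef_pos': [0.4913, -0.1889, 0.2315], 'tcp_rot': [[0.9192, 0.3938, 0.0002], [0.3938, -0.9192, -0.0003], [0.0001, 0.0004, -1.0]], 'wrist_force': [-0.7661, -0.5641, -0.8868], 'gripper_width': 0.0515}
```

View pics/side_az.png

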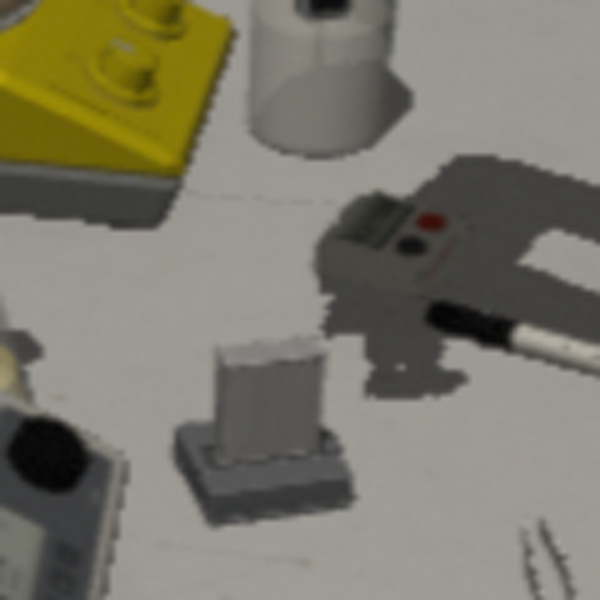

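View pics/top_a.png

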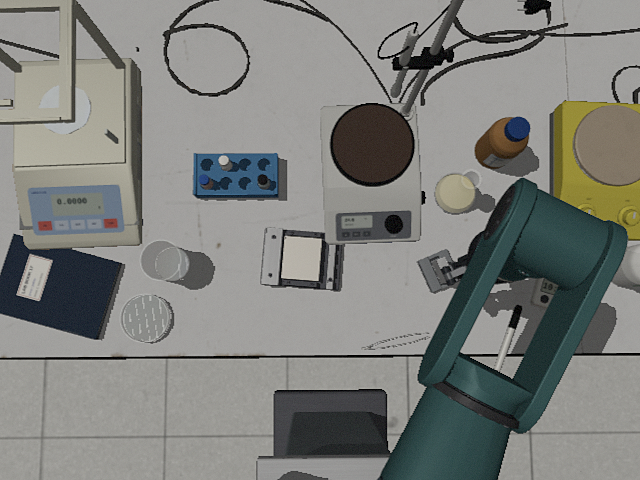

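The side view shows the spacer still standing at about (384,171), with the gripper above it and out of the crop. I'll descend to 0.10 m and look again.

Emit:
servo_tool(
  rows=[
    {"hand": 100,"dx": 4,"dy": 0,"dz": 33,"ax": 0,"ay": 0,"az": 0},
    {"hand": 100,"dx": 0,"dy": 0,"dz": 33,"ax": 0,"ay": 0,"az": 0},
    {"hand": 100,"dx": 0,"dy": 0,"dz": 33,"ax": 0,"ay": 0,"az": 0},
    {"hand": 100,"dx": 0,"dy": 0,"dz": 32,"ax": 0,"ay": 0,"az": 0},
    {"hand": 100,"dx": 0,"dy": 0,"dz": 0,"ax": 0,"ay": 0,"az": 0},
    {"hand": 100,"dx": 0,"dy": 0,"dz": 0,"ax": 0,"ay": 0,"az": 0},
  ],
)

```text
t: 2.57
eef_pos: [0.4938, -0.1864, 0.0987]
tcp_rot: [[0.919, 0.395, -0.004], [0.395, -0.919, 0.002], [-0.003, -0.004, -1.0]]
wrist_force: [1.1, -0.3, 1.2]
gripper_width: 0.0521
```

```bash
python3 look.py b side,330,100,450,220,5 top,400,220,480,300,6
```

```text
{'t': 2.6667, 'eef_pos': [0.4967, -0.1876, 0.1028], 'tcp_rot': [[0.9187, 0.395, 0.0036], [0.395, -0.9187, -0.0019], [0.0026, 0.0032, -1.0]], 'wrist_force': [-0.2361, -0.0947, 0.4084], 'gripper_width': 0.052}
```

View pics/side_bz.png

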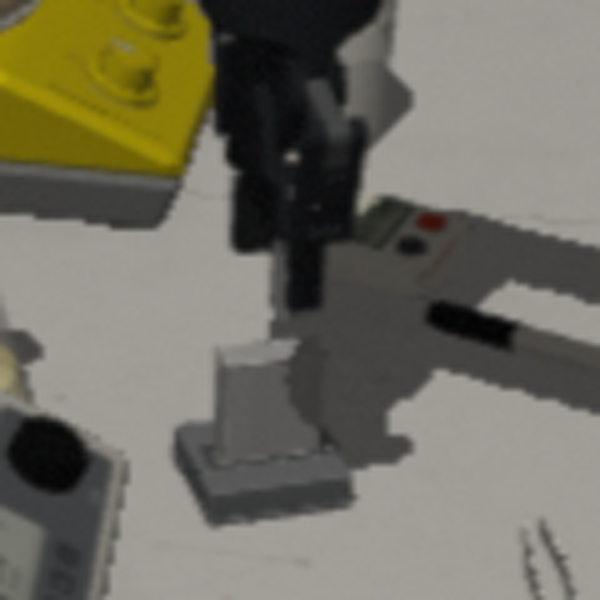

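View pics/top_bz.png

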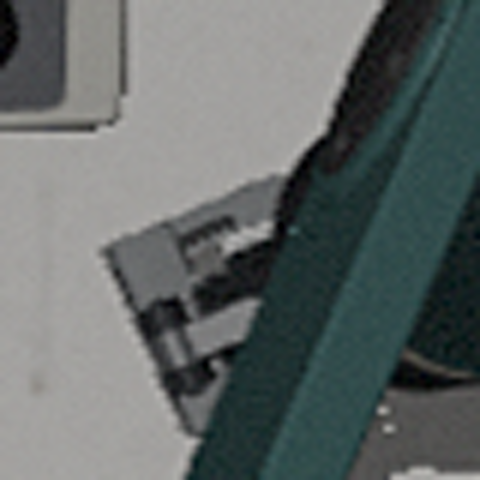

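```bash
cat >> h.py <<'E'
def proj(c,P):
    f=240/np.tan(np.radians(c["fov_y"]/2))
    q=np.array(c["rotation"]).T@(np.array(P)-np.array(c["position"]))
    return np.array([c["cx"]+f*q[0]/q[2],c["cy"]+f*q[1]/q[2]])
E
python3 - <<'E'
from h import *
from bench import capture
c=capture("side")
z=lambda p:((p-[330,100])*5+2).round(0)
x=np.array([.4967,-.1876]); y=np.array([.395,-.9187])
for zz in(.103,.108,.112):
    for s in(-1,0,1):
        print(zz,s,z(proj(c,[*(x+s*y*.031),zz])))
print("spc",z(proj(c,[.495,-.187,.068])))
E
```

```text
0.103 -1 [288. 311.]
0.103 0 [265. 276.]
0.103 1 [243. 242.]
0.108 -1 [289. 300.]
0.108 0 [266. 265.]
0.108 1 [244. 232.]
0.112 -1 [289. 292.]
0.112 0 [266. 257.]
0.112 1 [244. 224.]
spc [265. 348.]
```

Emit:
servo_tool(
  rows=[
    {"hand": 100,"dx": 1,"dy": 0,"dz": 20,"ax": 0,"ay": 0,"az": 0},
    {"hand": 100,"dx": 0,"dy": 0,"dz": 20,"ax": 0,"ay": 0,"az": 0},
    {"hand": 100,"dx": 0,"dy": 0,"dz": 18,"ax": 0,"ay": 0,"az": 0},
    {"hand": 100,"dx": 0,"dy": 0,"dz": 0,"ax": 0,"ay": 0,"az": 0},
    {"hand": 100,"dx": 0,"dy": 0,"dz": 0,"ax": 0,"ay": 0,"az": 0},
  ],
)

```text
t: 3.13
eef_pos: [0.497, -0.1866, 0.0437]
tcp_rot: [[0.918, 0.396, 0.001], [0.396, -0.918, -0.001], [0.001, 0.001, -1.0]]
wrist_force: [0.1, -1.2, 0.3]
gripper_width: 0.0518
```

```bash
python3 look.py c side,345,130,425,210,7
```

```text
{'t': 3.1833, 'eef_pos': [0.4977, -0.187, 0.0447], 'tcp_rot': [[0.9184, 0.3956, 0.0034], [0.3956, -0.9184, -0.0018], [0.0024, 0.003, -1.0]], 'wrist_force': [0.0786, 0.3545, 0.8676], 'gripper_width': 0.052}
```

View pics/side_cz.png

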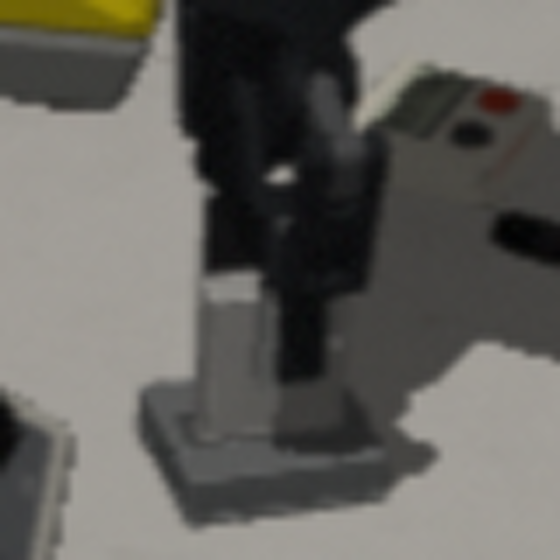

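The pads straddle the spacer top. After allowing for the near finger's offset, they sit about centred along its length, so I'll close the gripper.

Emit:
servo_tool(
  rows=[
    {"hand": 140,"dx": 0,"dy": 0,"dz": 0,"ax": 0,"ay": 0,"az": 0},
    {"hand": 170,"dx": 0,"dy": 0,"dz": 0,"ax": 0,"ay": 0,"az": 0},
    {"hand": 200,"dx": 0,"dy": 0,"dz": 0,"ax": 0,"ay": 0,"az": 0},
    {"hand": 220,"dx": 0,"dy": 0,"dz": 0,"ax": 0,"ay": 0,"az": 0},
  ],
  grip_force=20,
)

```text
t: 3.52
eef_pos: [0.4971, -0.1863, 0.0438]
tcp_rot: [[0.918, 0.396, 0.002], [0.396, -0.918, -0.0], [0.002, 0.001, -1.0]]
wrist_force: [-1.3, 1.0, 4.7]
gripper_width: 0.0169
```

Emit:
servo_tool(
  rows=[
    {"hand": 255,"dx": 0,"dy": 0,"dz": 0,"ax": 0,"ay": 0,"az": 0},
    {"hand": 255,"dx": 0,"dy": 0,"dz": 0,"ax": 0,"ay": 0,"az": 0},
    {"hand": 255,"dx": 0,"dy": 0,"dz": 0,"ax": 0,"ay": 0,"az": 0},
  ],
)

```text
t: 3.77
eef_pos: [0.4971, -0.1863, 0.0438]
tcp_rot: [[0.918, 0.396, 0.002], [0.396, -0.918, -0.001], [0.002, 0.001, -1.0]]
wrist_force: [-0.3, 1.5, 5.8]
gripper_width: 0.0166
```

Emit:
servo_tool(
  rows=[
    {"hand": 255,"dx": 0,"dy": 0,"dz": 0,"ax": 0,"ay": 0,"az": 0},
    {"hand": 255,"dx": 0,"dy": 0,"dz": -5,"ax": 0,"ay": 0,"az": 0},
    {"hand": 255,"dx": 0,"dy": 0,"dz": -15,"ax": 0,"ay": 0,"az": 0},
    {"hand": 255,"dx": 0,"dy": 0,"dz": -25,"ax": 0,"ay": 0,"az": 0},
    {"hand": 255,"dx": 0,"dy": 0,"dz": -30,"ax": 0,"ay": 0,"az": 0},
    {"hand": 255,"dx": 0,"dy": 0,"dz": -25,"ax": 0,"ay": 0,"az": 0},
    {"hand": 255,"dx": 0,"dy": 0,"dz": 0,"ax": 0,"ay": 0,"az": 0},
    {"hand": 255,"dx": 0,"dy": 0,"dz": 0,"ax": 0,"ay": 0,"az": 0},
  ],
  grip_force=80,
)

```text
t: 4.43
eef_pos: [0.4972, -0.1868, 0.1439]
tcp_rot: [[0.918, 0.396, 0.003], [0.396, -0.918, -0.002], [0.002, 0.003, -1.0]]
wrist_force: [-0.2, 0.6, -1.9]
gripper_width: 0.0156
```

```bash
python3 look.py d side,330,100,450,220,5
python3 - <<'E'
from h import *
from bench import capture
T=capture("top");S=capture("side")
print("plate",tri(T,(372,143),S,(268,180)))
print("bal corner near right front",tri(T,(420,241),S,(353,199)))
print("bal corner front left",tri(T,(327,241),S,(334,244)))
print("flask liquid", onz(T,(456,193),.02))
print("beaker base",onz(S,(341,370),.0))
E
```

```text
{'t': 4.4833, 'eef_pos': [0.496, -0.1862, 0.1418], 'tcp_rot': [[0.9184, 0.3956, -0.0005], [0.3956, -0.9184, -0.0], [-0.0004, -0.0002, -1.0]], 'wrist_force': [-0.1127, 0.3422, -1.2923], 'gripper_width': 0.0151}
plate (array([ 0.71859591, -0.05486887,  0.09958321]), np.float64(0.005427130969673057))
bal corner near right front (array([ 0.554075  , -0.15339537,  0.00628289]), np.float64(0.0008316840945370005))
bal corner front left (array([0.56088938, 0.02641414, 0.01511728]), np.float64(0.014476482737579566))
flask liquid [ 0.64455792 -0.22273827  0.02      ]
beaker base [0.50915535 0.32576145 0.        ]
```

View pics/side_dz.png

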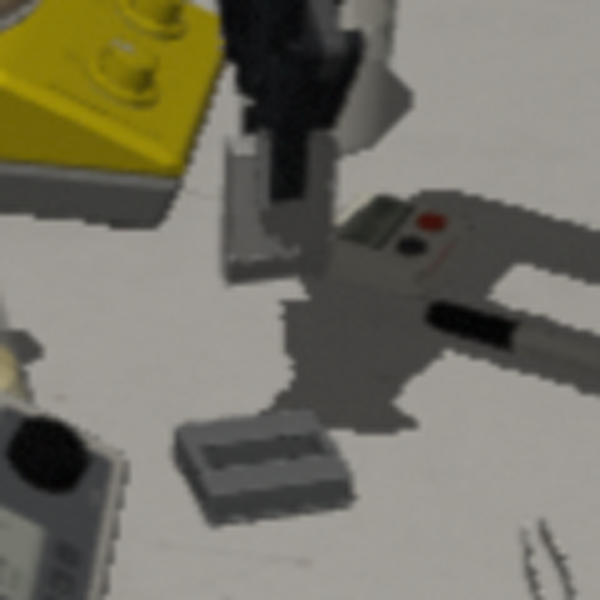

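The spacer is held upright and well centred in the fingers: its foot edge is at about (225–300, 275) in the crop, and the stand is empty. I'll turn it to the jig's yaw and carry it over the gap.

Emit:
servo_tool(
  rows=[
    {"hand": 255,"dx": 0,"dy": 0,"dz": 0,"ax": 0,"ay": 0,"az": 0.1},
    {"hand": 255,"dx": 0,"dy": 0,"dz": 0,"ax": 0,"ay": 0,"az": 0.1},
    {"hand": 255,"dx": 0,"dy": 0,"dz": 0,"ax": 0,"ay": 0,"az": 0.1},
    {"hand": 255,"dx": 0,"dy": 0,"dz": 0,"ax": 0,"ay": 0,"az": 0.1},
    {"hand": 255,"dx": 0,"dy": 0,"dz": 0,"ax": 0,"ay": 0,"az": 0.089},
    {"hand": 255,"dx": 0,"dy": 0,"dz": 0,"ax": 0,"ay": 0,"az": 0},
  ],
)

```text
t: 5.08
eef_pos: [0.4952, -0.1857, 0.1399]
tcp_rot: [[0.996, -0.084, -0.004], [-0.084, -0.997, 0.002], [-0.004, -0.002, -1.0]]
wrist_force: [-0.3, -0.4, -2.1]
gripper_width: 0.0153
```

Emit:
servo_tool(
  rows=[
    {"hand": 255,"dx": 0,"dy": -15,"dz": 0,"ax": 0,"ay": 0,"az": 0},
    {"hand": 255,"dx": 0,"dy": -30,"dz": 0,"ax": 0,"ay": 0,"az": 0},
    {"hand": 255,"dx": 0,"dy": -35,"dz": 0,"ax": 0,"ay": 0,"az": 0},
    {"hand": 255,"dx": 0,"dy": -37,"dz": 0,"ax": 0,"ay": 0,"az": 0},
    {"hand": 255,"dx": 0,"dy": -35,"dz": 0,"ax": 0,"ay": 0,"az": 0},
    {"hand": 255,"dx": 0,"dy": -30,"dz": 0,"ax": 0,"ay": 0,"az": 0},
    {"hand": 255,"dx": 0,"dy": -25,"dz": 0,"ax": 0,"ay": 0,"az": 0},
    {"hand": 255,"dx": 0,"dy": -15,"dz": 0,"ax": 0,"ay": 0,"az": 0},
  ],
)

```text
t: 5.75
eef_pos: [0.5136, 0.0379, 0.1407]
tcp_rot: [[0.997, -0.077, -0.003], [-0.077, -0.997, 0.001], [-0.003, -0.001, -1.0]]
wrist_force: [-1.2, 0.2, -0.9]
gripper_width: 0.0155
```

Emit:
servo_tool(
  rows=[
    {"hand": 255,"dx": 0,"dy": 0,"dz": 0,"ax": 0,"ay": 0,"az": 0},
    {"hand": 255,"dx": 0,"dy": 0,"dz": 0,"ax": 0,"ay": 0,"az": 0},
    {"hand": 255,"dx": 0,"dy": 0,"dz": 0,"ax": 0,"ay": 0,"az": 0},
  ],
)

```text
t: 6.0
eef_pos: [0.514, 0.0344, 0.1414]
tcp_rot: [[0.997, -0.081, -0.002], [-0.081, -0.997, -0.001], [-0.002, 0.001, -1.0]]
wrist_force: [-0.8, -0.0, -0.8]
gripper_width: 0.0158
```

```bash
python3 look.py e side,310,190,410,310,5 top,260,215,360,305,6
```

```text
{'t': 6.1, 'eef_pos': [0.5143, 0.0339, 0.1418], 'tcp_rot': [[0.9965, -0.083, -0.0009], [-0.083, -0.9965, -0.0005], [-0.0009, 0.0006, -1.0]], 'wrist_force': [-0.0602, -0.224, -0.3779], 'gripper_width': 0.0154}
```

View pics/side_ez.png

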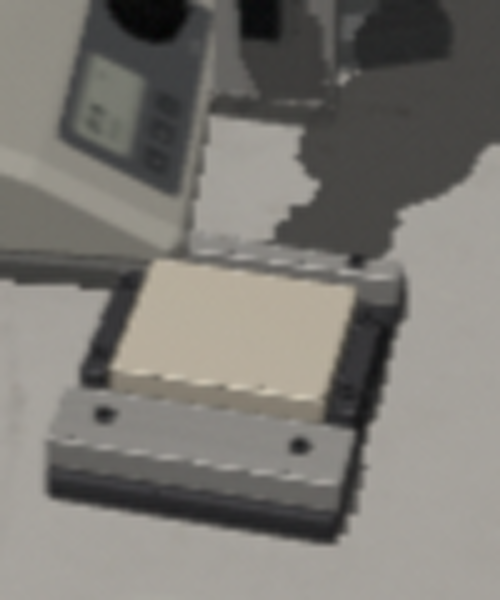

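View pics/top_ez.png

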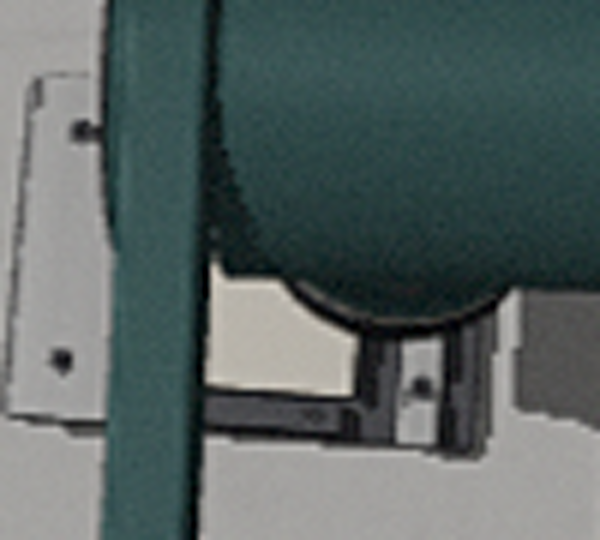

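Emit:
servo_tool(
  rows=[
    {"hand": 255,"dx": 2,"dy": -1,"dz": 15,"ax": 0,"ay": 0,"az": 0},
    {"hand": 255,"dx": 0,"dy": 0,"dz": 20,"ax": 0,"ay": 0,"az": 0},
    {"hand": 255,"dx": 0,"dy": 0,"dz": 15,"ax": 0,"ay": 0,"az": 0},
    {"hand": 255,"dx": 0,"dy": 0,"dz": 5,"ax": 0,"ay": 0,"az": 0},
    {"hand": 255,"dx": 0,"dy": 0,"dz": 0,"ax": 0,"ay": 0,"az": 0},
    {"hand": 255,"dx": 0,"dy": 0,"dz": 0,"ax": 0,"ay": 0,"az": 0},
  ],
)

```text
t: 6.6
eef_pos: [0.5168, 0.0352, 0.0877]
tcp_rot: [[0.997, -0.083, 0.0], [-0.083, -0.997, -0.0], [0.0, 0.0, -1.0]]
wrist_force: [-0.5, -0.7, -0.3]
gripper_width: 0.0156
```

```bash
python3 look.py f side,315,190,405,290,6
```

```text
{'t': 6.65, 'eef_pos': [0.5174, 0.0353, 0.0884], 'tcp_rot': [[0.9966, -0.0828, 0.0018], [-0.0828, -0.9966, -0.0002], [0.0018, 0.0001, -1.0]], 'wrist_force': [-0.7391, 0.7572, -1.138], 'gripper_width': 0.0159}
```

View pics/side_fz.png

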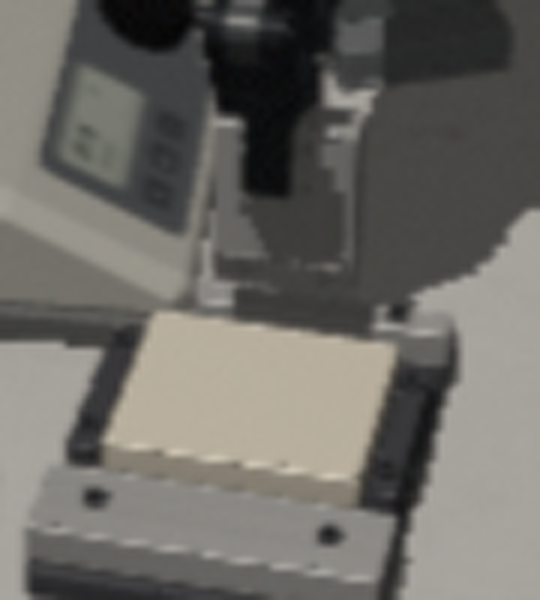

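```bash
python3 - <<'E'
from h import *
from bench import capture
c=capture("side")
z=lambda p:((p-[315,190])*6+2.5).round(1)
ex=np.array([.9966,-.083]);ey=np.array([.083,.9966]);o=np.array([.5174,.0353])
for off,zz in((.0085,.0624),(.003,.0484)):
    for s in(-1,1): print(zz,s,z(proj(c,[*(o+ey*off+s*ex*.0225),zz])))
t=np.array([.519,.0751])
for s in(-1,1): print("tile far edge",z(proj(c,[*(t-ey*.035+s*ex*.04),.034])))
im=c["img"][190:290,315:405]
cv2.imwrite("pics/fz2.png",cv2.resize(im[0:65,25:70],None,fx=12,fy=9,interpolation=cv2.INTER_CUBIC))
E
```

```text
0.0624 -1 [335.7 266.2]
0.0624 1 [195.1 246. ]
0.0484 -1 [337.5 291.8]
0.0484 1 [198.5 271.7]
tile far edge [394.4 340.1]
tile far edge [148.7 304. ]
```

View pics/fz2.png

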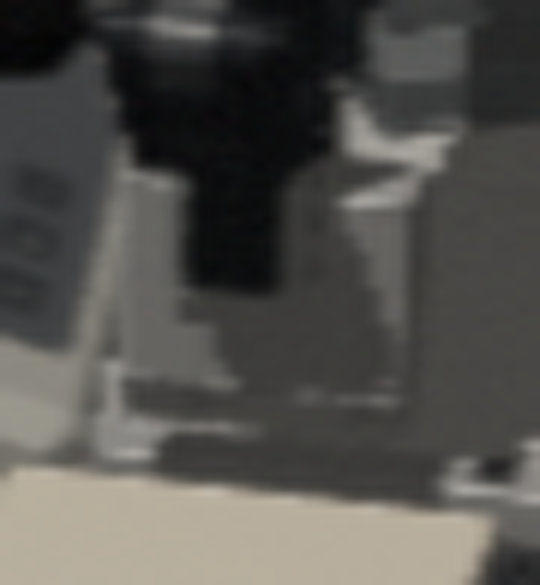

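Emit:
servo_tool(
  rows=[
    {"hand": 255,"dx": 4,"dy": 0,"dz": 5,"ax": 0,"ay": 0,"az": 0},
    {"hand": 255,"dx": 0,"dy": 0,"dz": 5,"ax": 0,"ay": 0,"az": 0},
    {"hand": 255,"dx": 0,"dy": 0,"dz": 4,"ax": 0,"ay": 0,"az": 0},
    {"hand": 255,"dx": 0,"dy": 0,"dz": 4,"ax": 0,"ay": 0,"az": 0},
    {"hand": 255,"dx": 0,"dy": 0,"dz": 0,"ax": 0,"ay": 0,"az": 0},
    {"hand": 255,"dx": 0,"dy": 0,"dz": 0,"ax": 0,"ay": 0,"az": 0},
  ],
)

```text
t: 7.2
eef_pos: [0.5202, 0.0355, 0.0687]
tcp_rot: [[0.997, -0.082, -0.001], [-0.082, -0.997, -0.0], [-0.001, 0.0, -1.0]]
wrist_force: [-0.0, 0.3, -0.9]
gripper_width: 0.0155
```

```bash
python3 look.py g side,315,200,405,290,6
```

```text
{'t': 7.25, 'eef_pos': [0.5204, 0.0356, 0.069], 'tcp_rot': [[0.9966, -0.0821, -0.0006], [-0.0821, -0.9966, 0.0001], [-0.0006, -0.0, -1.0]], 'wrist_force': [-0.8685, -0.925, -0.4434], 'gripper_width': 0.0152}
```

View pics/side_gz.png

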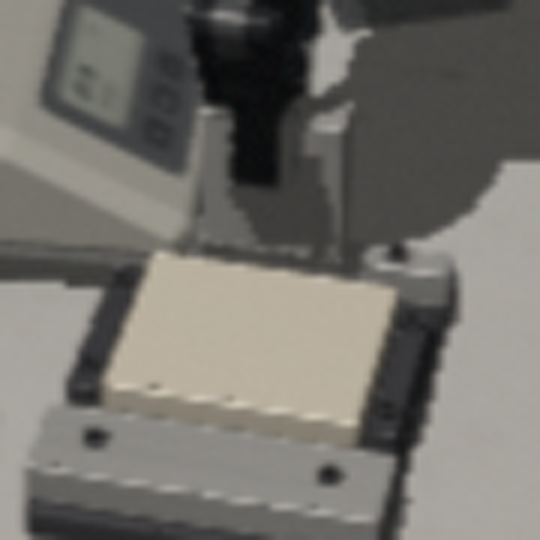

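The spacer is centred along the tile (columns 200–345, tile edge 150–395) and meets no resistance. I'll push down in small steps and watch the force.

Emit:
servo_tool(
  rows=[
    {"hand": 255,"dx": 0,"dy": 0,"dz": 2,"ax": 0,"ay": 0,"az": 0},
    {"hand": 255,"dx": 0,"dy": 0,"dz": 2,"ax": 0,"ay": 0,"az": 0},
    {"hand": 255,"dx": 0,"dy": 0,"dz": 1,"ax": 0,"ay": 0,"az": 0},
    {"hand": 255,"dx": 0,"dy": 0,"dz": 0,"ax": 0,"ay": 0,"az": 0},
    {"hand": 255,"dx": 0,"dy": 0,"dz": 0,"ax": 0,"ay": 0,"az": 0},
  ],
  grip_force=110,
)

```text
t: 7.67
eef_pos: [0.5205, 0.0355, 0.0642]
tcp_rot: [[0.997, -0.082, -0.0], [-0.082, -0.997, -0.0], [-0.0, 0.0, -1.0]]
wrist_force: [-1.0, -0.7, -1.1]
gripper_width: 0.015
```

Emit:
servo_tool(
  rows=[
    {"hand": 255,"dx": 0,"dy": 0,"dz": 1,"ax": 0,"ay": 0,"az": 0},
    {"hand": 255,"dx": 0,"dy": 0,"dz": 1,"ax": 0,"ay": 0,"az": 0},
    {"hand": 255,"dx": 0,"dy": 0,"dz": 1,"ax": 0,"ay": 0,"az": 0},
    {"hand": 255,"dx": 0,"dy": 0,"dz": 0,"ax": 0,"ay": 0,"az": 0},
  ],
)

```text
t: 8.0
eef_pos: [0.5205, 0.0355, 0.0611]
tcp_rot: [[0.997, -0.082, -0.0], [-0.082, -0.997, -0.0], [-0.0, 0.0, -1.0]]
wrist_force: [0.3, -0.7, -1.1]
gripper_width: 0.0149
```

Emit:
servo_tool(
  rows=[
    {"hand": 255,"dx": 0,"dy": 0,"dz": 1,"ax": 0,"ay": 0,"az": 0},
    {"hand": 255,"dx": 0,"dy": 0,"dz": 1,"ax": 0,"ay": 0,"az": 0},
    {"hand": 255,"dx": 0,"dy": 0,"dz": 1,"ax": 0,"ay": 0,"az": 0},
    {"hand": 255,"dx": 0,"dy": 0,"dz": 0,"ax": 0,"ay": 0,"az": 0},
  ],
)

```text
t: 8.33
eef_pos: [0.5204, 0.0356, 0.0579]
tcp_rot: [[0.997, -0.082, -0.001], [-0.082, -0.997, 0.0], [-0.001, -0.0, -1.0]]
wrist_force: [-0.9, -1.1, -1.7]
gripper_width: 0.0152
```

Emit:
servo_tool(
  rows=[
    {"hand": 255,"dx": 0,"dy": 0,"dz": 1,"ax": 0,"ay": 0,"az": 0},
    {"hand": 255,"dx": 0,"dy": 0,"dz": 1,"ax": 0,"ay": 0,"az": 0},
    {"hand": 255,"dx": 0,"dy": 0,"dz": 1,"ax": 0,"ay": 0,"az": 0},
    {"hand": 255,"dx": 0,"dy": 0,"dz": 0,"ax": 0,"ay": 0,"az": 0},
  ],
)

```text
t: 8.67
eef_pos: [0.5204, 0.0356, 0.055]
tcp_rot: [[0.997, -0.082, -0.0], [-0.082, -0.997, 0.0], [-0.0, -0.0, -1.0]]
wrist_force: [0.1, -0.5, -1.4]
gripper_width: 0.0147
```

Emit:
servo_tool(
  rows=[
    {"hand": 255,"dx": 0,"dy": 0,"dz": 1,"ax": 0,"ay": 0,"az": 0},
    {"hand": 255,"dx": 0,"dy": 0,"dz": 0.5,"ax": 0,"ay": 0,"az": 0},
    {"hand": 255,"dx": 0,"dy": 0,"dz": 0,"ax": 0,"ay": 0,"az": 0},
    {"hand": 255,"dx": 0,"dy": 0,"dz": 0,"ax": 0,"ay": 0,"az": 0},
  ],
)

```text
t: 9.0
eef_pos: [0.5207, 0.0356, 0.0542]
tcp_rot: [[0.997, -0.082, 0.0], [-0.082, -0.997, -0.0], [0.0, -0.0, -1.0]]
wrist_force: [-1.3, -1.5, 1.3]
gripper_width: 0.0148
```

```bash
python3 look.py hh side,315,200,405,290,6
```

```text
{'t': 9.05, 'eef_pos': [0.5207, 0.0356, 0.0541], 'tcp_rot': [[0.9966, -0.0821, 0.0002], [-0.0821, -0.9966, -0.0], [0.0002, -0.0, -1.0]], 'wrist_force': [-0.0365, 0.0977, 2.3167], 'gripper_width': 0.0149}
```

View pics/side_hhz.png

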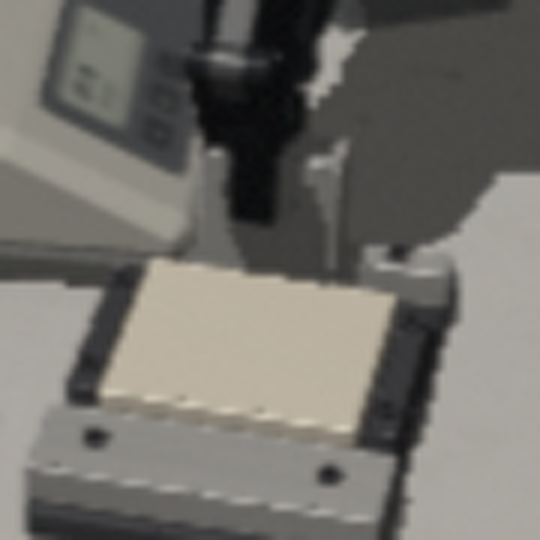

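The tile has moved over towards the wide rail (near edge from about 425 to 440 in the crop) and the foot is just touching. I'll press firmly to seat it.

Emit:
servo_tool(
  rows=[
    {"hand": 255,"dx": 0,"dy": 0,"dz": 0.7,"ax": 0,"ay": 0,"az": 0},
    {"hand": 255,"dx": 0,"dy": 0,"dz": 0.7,"ax": 0,"ay": 0,"az": 0},
    {"hand": 255,"dx": 0,"dy": 0,"dz": 0.6,"ax": 0,"ay": 0,"az": 0},
    {"hand": 255,"dx": 0,"dy": 0,"dz": 0,"ax": 0,"ay": 0,"az": 0},
  ],
)

```text
t: 9.38
eef_pos: [0.5208, 0.0356, 0.0541]
tcp_rot: [[0.997, -0.082, 0.001], [-0.082, -0.997, -0.0], [0.001, 0.0, -1.0]]
wrist_force: [-5.7, -0.8, 10.6]
gripper_width: 0.015
```

It has stopped at TCP z 0.0541, which is where the foot should be on the pocket floor. I'll relax the push, open and retreat.

Emit:
servo_tool(
  rows=[
    {"hand": 255,"dx": 0,"dy": 0,"dz": -1.5,"ax": 0,"ay": 0,"az": 0},
    {"hand": 255,"dx": 0,"dy": 0,"dz": 0,"ax": 0,"ay": 0,"az": 0},
    {"hand": 110,"dx": 0,"dy": 0,"dz": 0,"ax": 0,"ay": 0,"az": 0},
    {"hand": 110,"dx": 0,"dy": 0,"dz": 0,"ax": 0,"ay": 0,"az": 0},
    {"hand": 110,"dx": 0,"dy": 0,"dz": 0,"ax": 0,"ay": 0,"az": 0},
    {"hand": 110,"dx": 0,"dy": 0,"dz": 0,"ax": 0,"ay": 0,"az": 0},
  ],
  grip_force=20,
)

```text
t: 9.88
eef_pos: [0.5204, 0.0356, 0.0528]
tcp_rot: [[0.997, -0.082, -0.001], [-0.082, -0.997, 0.0], [-0.001, -0.0, -1.0]]
wrist_force: [0.4, -0.3, -0.5]
gripper_width: 0.0486
```

Emit:
servo_tool(
  rows=[
    {"hand": 110,"dx": 0,"dy": 0,"dz": -10,"ax": 0,"ay": 0,"az": 0},
    {"hand": 110,"dx": 0,"dy": 0,"dz": -20,"ax": 0,"ay": 0,"az": 0},
    {"hand": 110,"dx": 0,"dy": 0,"dz": -30,"ax": 0,"ay": 0,"az": 0},
    {"hand": 110,"dx": 0,"dy": 0,"dz": -25,"ax": 0,"ay": 0,"az": 0},
    {"hand": 110,"dx": 0,"dy": 0,"dz": 0,"ax": 0,"ay": 0,"az": 0},
    {"hand": 110,"dx": 0,"dy": 0,"dz": 0,"ax": 0,"ay": 0,"az": 0},
  ],
)

```text
t: 10.38
eef_pos: [0.5221, 0.0355, 0.1412]
tcp_rot: [[0.997, -0.082, 0.006], [-0.082, -0.997, -0.0], [0.006, -0.0, -1.0]]
wrist_force: [1.0, -1.0, -0.1]
gripper_width: 0.0487
```

```bash
python3 look.py i side,315,190,405,290,6
```

```text
{'t': 10.4333, 'eef_pos': [0.5209, 0.0355, 0.1391], 'tcp_rot': [[0.9966, -0.0821, 0.0015], [-0.0821, -0.9966, -0.0001], [0.0015, 0.0, -1.0]], 'wrist_force': [-0.382, 0.0764, -1.0943], 'gripper_width': 0.0485}
```

View pics/side_iz.png

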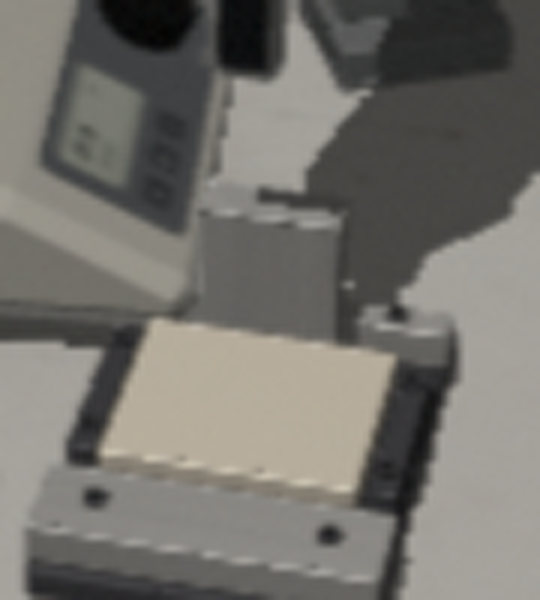

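The spacer stands upright between the tile and the slim rail, with its top at about (270,205) in the crop. The tile is against the wide rail. Next I'll shut the fingers, turn the jaws 90° to keep clear of the spacer, and move over the tile.

```bash
python3 - <<'E'
from bench import state
print(state()["qpos"])
E
sed -i 's/if __name__/C0=C\nif __name__/' meas.py; python3 - <<'E'
from meas import *
b,q,c,a=m("side",(310,225,400,305),(356,258),lambda h:(h[...,1]>25)&(h[...,2]>150))
print(c,onz(C["side"],c,.034),a)
E
```

```text
[-2.31772842e+00  3.49902379e+00  9.06800444e+01 -3.99179729e-03
  8.57331322e+01  9.23911057e+01]
[355.66488266 257.11891937] [0.51823449 0.08358541 0.034     ] 978.59375
```

Emit:
servo_tool(
  rows=[
    {"hand": 255,"dx": -2.5,"dy": -21,"dz": 0,"ax": 0,"ay": 0,"az": 0},
    {"hand": 255,"dx": -2.5,"dy": -22,"dz": 0,"ax": 0,"ay": 0,"az": 0},
    {"hand": 255,"dx": 0,"dy": 0,"dz": 0,"ax": 0,"ay": 0,"az": -0.12},
    {"hand": 255,"dx": 0,"dy": 0,"dz": 0,"ax": 0,"ay": 0,"az": -0.12},
    {"hand": 255,"dx": 0,"dy": 0,"dz": 0,"ax": 0,"ay": 0,"az": -0.12},
    {"hand": 255,"dx": 0,"dy": 0,"dz": 0,"ax": 0,"ay": 0,"az": -0.12},
    {"hand": 255,"dx": 0,"dy": 0,"dz": 0,"ax": 0,"ay": 0,"az": -0.12},
    {"hand": 255,"dx": 0,"dy": 0,"dz": 0,"ax": 0,"ay": 0,"az": -0.12},
  ],
)

```text
t: 11.2
eef_pos: [0.518, 0.0788, 0.1363]
tcp_rot: [[0.8, 0.6, -0.004], [0.6, -0.8, -0.0], [-0.003, -0.002, -1.0]]
wrist_force: [-0.1, -0.5, 0.1]
gripper_width: 0.0004
```

Emit:
servo_tool(
  rows=[
    {"hand": 255,"dx": 0,"dy": 0,"dz": 0,"ax": 0,"ay": 0,"az": -0.12},
    {"hand": 255,"dx": 0,"dy": 0,"dz": 0,"ax": 0,"ay": 0,"az": -0.12},
    {"hand": 255,"dx": 0,"dy": 0,"dz": 0,"ax": 0,"ay": 0,"az": -0.12},
    {"hand": 255,"dx": 0,"dy": 0,"dz": 0,"ax": 0,"ay": 0,"az": -0.12},
    {"hand": 255,"dx": 0,"dy": 0,"dz": 0,"ax": 0,"ay": 0,"az": -0.12},
    {"hand": 255,"dx": 0,"dy": 0,"dz": 0,"ax": 0,"ay": 0,"az": -0.12},
    {"hand": 255,"dx": 0,"dy": 0,"dz": 0,"ax": 0,"ay": 0,"az": -0.12},
    {"hand": 255,"dx": 0,"dy": 0,"dz": 0,"ax": 0,"ay": 0,"az": 0},
  ],
)

```text
t: 11.87
eef_pos: [0.5181, 0.0787, 0.1364]
tcp_rot: [[0.091, 0.996, -0.004], [0.996, -0.091, -0.0], [-0.001, -0.004, -1.0]]
wrist_force: [-0.2, -0.2, -0.5]
gripper_width: 0.0001
```

Emit:
servo_tool(
  rows=[
    {"hand": 255,"dx": 0,"dy": 0,"dz": 20,"ax": 0,"ay": 0,"az": 0},
    {"hand": 255,"dx": 0,"dy": 0,"dz": 30,"ax": 0,"ay": 0,"az": 0},
    {"hand": 255,"dx": 0,"dy": 0,"dz": 20,"ax": 0,"ay": 0,"az": 0},
    {"hand": 255,"dx": 0,"dy": 0,"dz": 10,"ax": 0,"ay": 0,"az": 0},
    {"hand": 255,"dx": 0,"dy": 0,"dz": 0,"ax": 0,"ay": 0,"az": 0},
    {"hand": 255,"dx": 0,"dy": 0,"dz": 0,"ax": 0,"ay": 0,"az": 0},
  ],
)

```text
t: 12.37
eef_pos: [0.5188, 0.0788, 0.0578]
tcp_rot: [[0.094, 0.996, -0.002], [0.996, -0.094, -0.0], [-0.0, -0.002, -1.0]]
wrist_force: [-0.2, -0.6, 1.2]
gripper_width: 0.0002
```

```bash
python3 look.py j side,315,190,405,290,6 top,250,205,350,305,6
```

```text
{'t': 12.4667, 'eef_pos': [0.5203, 0.0788, 0.0598], 'tcp_rot': [[0.0937, 0.9956, 0.0028], [0.9956, -0.0937, 0.0], [0.0003, 0.0028, -1.0]], 'wrist_force': [-0.2298, 0.2862, 0.8161], 'gripper_width': 0.0001}
```

View pics/side_jz.png

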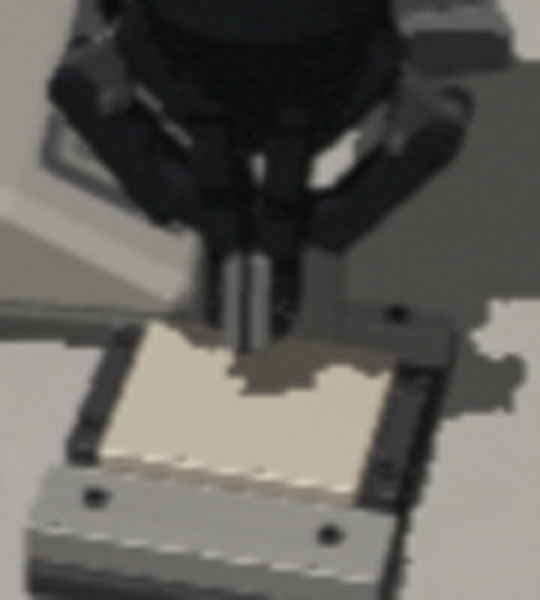

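View pics/top_jz.png

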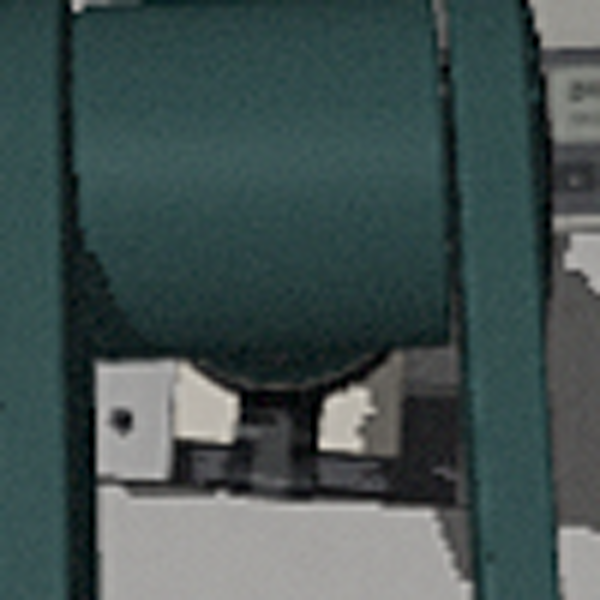

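The tips are over the tile near its middle, the linkage is clear of the spacer, and the spacer still stands. I'll descend until they touch.

Emit:
servo_tool(
  rows=[
    {"hand": 255,"dx": 0,"dy": 0,"dz": 10,"ax": 0,"ay": 0,"az": 0},
    {"hand": 255,"dx": 0,"dy": 0,"dz": 8,"ax": 0,"ay": 0,"az": 0},
    {"hand": 255,"dx": 0,"dy": 0,"dz": 4,"ax": 0,"ay": 0,"az": 0},
    {"hand": 255,"dx": 0,"dy": 0,"dz": 2,"ax": 0,"ay": 0,"az": 0},
    {"hand": 255,"dx": 0,"dy": 0,"dz": 1,"ax": 0,"ay": 0,"az": 0},
    {"hand": 255,"dx": 0,"dy": 0,"dz": 0,"ax": 0,"ay": 0,"az": 0},
  ],
)

```text
t: 12.97
eef_pos: [0.5192, 0.0788, 0.0337]
tcp_rot: [[0.093, 0.996, -0.0], [0.996, -0.093, -0.0], [-0.0, -0.0, -1.0]]
wrist_force: [-1.4, -0.5, 5.0]
gripper_width: 0.0002
```

Emit:
servo_tool(
  rows=[
    {"hand": 255,"dx": 0,"dy": 0,"dz": 1,"ax": 0,"ay": 0,"az": 0},
    {"hand": 255,"dx": 0,"dy": 0,"dz": 1,"ax": 0,"ay": 0,"az": 0},
    {"hand": 255,"dx": 0,"dy": 0,"dz": 1,"ax": 0,"ay": 0,"az": 0},
    {"hand": 255,"dx": 0,"dy": 0,"dz": 0,"ax": 0,"ay": 0,"az": 0},
    {"hand": 255,"dx": 0,"dy": 0,"dz": 0,"ax": 0,"ay": 0,"az": 0},
  ],
)

```text
t: 13.38
eef_pos: [0.5197, 0.0788, 0.0312]
tcp_rot: [[0.093, 0.996, 0.001], [0.996, -0.093, -0.0], [0.0, 0.001, -1.0]]
wrist_force: [-1.7, 0.6, 6.6]
gripper_width: 0.0003
```

The spring is being compressed (contact at 0.0337, force rising as specified). I'll keep going to the floor and then preload.

Emit:
servo_tool(
  rows=[
    {"hand": 255,"dx": 0,"dy": 0,"dz": 1,"ax": 0,"ay": 0,"az": 0},
    {"hand": 255,"dx": 0,"dy": 0,"dz": 1,"ax": 0,"ay": 0,"az": 0},
    {"hand": 255,"dx": 0,"dy": 0,"dz": 1,"ax": 0,"ay": 0,"az": 0},
    {"hand": 255,"dx": 0,"dy": 0,"dz": 1,"ax": 0,"ay": 0,"az": 0},
    {"hand": 255,"dx": 0,"dy": 0,"dz": 0,"ax": 0,"ay": 0,"az": 0},
    {"hand": 255,"dx": 0,"dy": 0,"dz": 0,"ax": 0,"ay": 0,"az": 0},
  ],
)

```text
t: 13.88
eef_pos: [0.5198, 0.0788, 0.0281]
tcp_rot: [[0.093, 0.996, 0.002], [0.996, -0.093, -0.0], [0.0, 0.002, -1.0]]
wrist_force: [-3.6, 0.2, 9.9]
gripper_width: -0.0002
```

Emit:
servo_tool(
  rows=[
    {"hand": 255,"dx": 0,"dy": 0,"dz": 1,"ax": 0,"ay": 0,"az": 0},
    {"hand": 255,"dx": 0,"dy": 0,"dz": 1,"ax": 0,"ay": 0,"az": 0},
    {"hand": 255,"dx": 0,"dy": 0,"dz": 0,"ax": 0,"ay": 0,"az": 0},
    {"hand": 255,"dx": 0,"dy": 0,"dz": 0,"ax": 0,"ay": 0,"az": 0},
  ],
)

```text
t: 14.22
eef_pos: [0.5206, 0.0789, 0.028]
tcp_rot: [[0.093, 0.996, 0.004], [0.996, -0.093, -0.0], [0.0, 0.004, -1.0]]
wrist_force: [-6.3, 0.2, 17.6]
gripper_width: -0.0001
```

Emit:
servo_tool(
  rows=[
    {"hand": 255,"dx": 0,"dy": 0,"dz": 0.8,"ax": 0,"ay": 0,"az": 0},
    {"hand": 255,"dx": 0,"dy": 0,"dz": 0,"ax": 0,"ay": 0,"az": 0},
    {"hand": 255,"dx": 0,"dy": 0,"dz": 0,"ax": 0,"ay": 0,"az": 0},
    {"hand": 255,"dx": 0,"dy": 0,"dz": 0,"ax": 0,"ay": 0,"az": 0},
    {"hand": 255,"dx": 0,"dy": 0,"dz": 0,"ax": 0,"ay": 0,"az": 0},
    {"hand": 255,"dx": 0,"dy": 0,"dz": 0,"ax": 0,"ay": 0,"az": 0},
    {"hand": 255,"dx": 0,"dy": 0,"dz": 0,"ax": 0,"ay": 0,"az": 0},
  ],
)

```text
t: 14.8
eef_pos: [0.5209, 0.0789, 0.028]
tcp_rot: [[0.093, 0.996, 0.005], [0.996, -0.093, -0.0], [0.0, 0.004, -1.0]]
wrist_force: [-6.4, -0.3, 21.0]
gripper_width: 0.0001
```

```bash
python3 look.py k side,315,190,405,290,6 top,250,205,350,305,6
```

```text
{'t': 14.9, 'eef_pos': [0.5208, 0.0789, 0.0279], 'tcp_rot': [[0.0927, 0.9957, 0.0044], [0.9957, -0.0927, 0.0], [0.0004, 0.0044, -1.0]], 'wrist_force': [-6.6644, -0.5915, 20.6966], 'gripper_width': -0.0006}
```

View pics/side_kz.png

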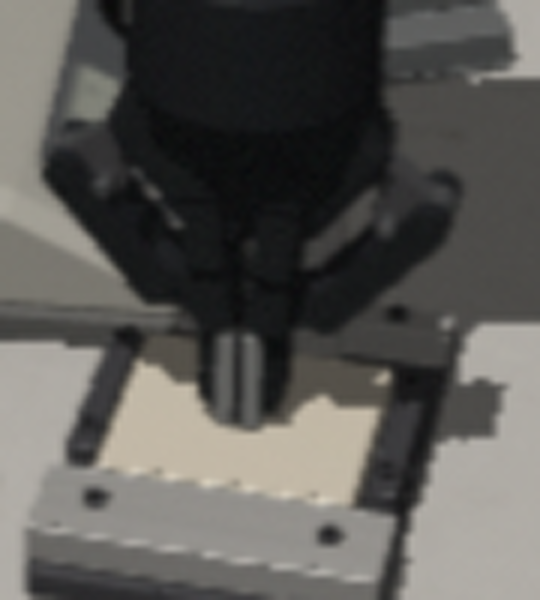

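View pics/top_k.png

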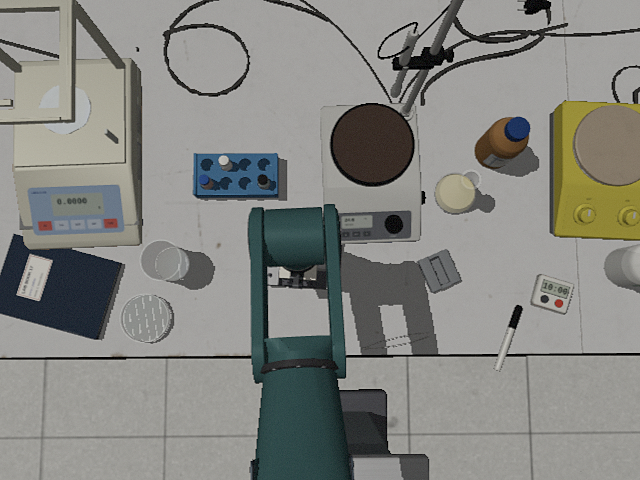

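The tile is flush: its front face no longer shows above the wide rail at about row 490 of the crop. The beaker and flask are standing. The gripper hides the spacer in both views, but there was no side force along y during the press. I'll hand in now.

```bash
python3 - <<'E'
from bench import hand_in,state
print(hand_in()); s=state(); print(s["t"],s["eef_pos"],s["wrist_force"])
E
```

```text
the job is handed in; nothing more can be done
None
the job is handed in; nothing more can be done
```

I pushed the spacer home in the slim-rail gap, which packed the tile over against the wide rail. I then pressed the tile flush with the shut fingers and handed in at about t = 15 s while still holding it down. The hand-in gave no verdict.

- **Spacer:** the foot stopped at TCP height 0.0541 m, against about 0.054 m expected on the pocket floor. After release it stood upright at about mid-length in the side view.
- **Tile shift:** the side view showed the tile moved about 4.6 mm towards the wide rail.
- **Press:** the tips came down to 0.028 m, flush with the rails, with about 21 N upward on the wrist. A side force of about 6.5 N along x remained.
- **Glassware:** the beaker and flask were standing in the last top picture.
- **Not confirmed:** the gripper and arm hid the spacer in both views during the final press, so I last saw it just before the descent. I turned the jaws 90° so that they would clear it, and the force showed no push along y.
- **Disagreement:** while the spacer was held, the side view put it about 3° off the expected yaw and 5 mm off along its length. I corrected the length by 4 mm. It went in without resistance.

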